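Put the honey dippers away in the drawer

TASK

Pull the two wooden honey dippers (the sticks with the ribbed, barrel-shaped heads) out of the utensil caddy and lay both inside the open drawer of the little chest, then push the drawer fully shut. Leave the spoon and the spatula standing in the caddy, and do not knock over or shift the caddy, the bottle or the jars.

Things in the scene. Friction and masses are not known exactly. Their poses are not given: they have to be found in the camera images.
- dipper_a_mid (a point): centre (half-way up) of a turned wooden honey dipper, 150 mm long, 40 g, that stands head-up in one cell of the caddy. Its z axis runs along the stick towards the head. Along z from this point: the foot end at -75 mm (a round foot 19 mm in diameter and 12 mm long), a stem 11 mm in diameter, then a ribbed barrel-shaped head 29 mm in diameter from +35 to +75 mm, which is the part to grip (its middle at +55 mm). Both dippers are alike; which cell each stands in varies
- dipper_b_mid (a point): centre (half-way up) of the second honey dipper, the same in every way as the first
- spoon_mid (a point): centre (half-way up) of a wooden spoon 147 mm long that stands head-up in another cell and must stay there; its head is a disc 34 mm across and 10 mm thick, from 38 to 72 mm above this point. z runs along the stick to the head, the flat of the head faces x
- spatula_mid (a point): centre (half-way up) of a wooden spatula 154 mm long that stands head-up in another cell and must stay there; its head is a flat blade 34 mm wide (along y), 7 mm thick (along x), from 31 to 79 mm above this point. z runs along the stick to the head
- caddy: white ceramic utensil caddy, 0.9 kg, loose: a square open-topped box 116 x 116 mm and 85 mm high, walls and floor 4 mm thick, parted by a cross into four cells of 52 x 52 mm whose centres lie 28 mm from the caddy's centre along its x and along its y. One utensil stands in each cell. Origin: centre of its underside; z up, x and y along its sides
- chest_drawer0 (a joint): how far the only drawer of a low wooden chest (fixed to the worktop, 280 mm deep, 190 mm wide, 85 mm high, drawer front towards the robot) is pulled out towards the robot, in m: 0 = fully shut, up to 0.198. It starts pulled out 0.175 to 0.195. The top board covers what lies further in than x = this value - 6 mm in the frame of drawer_front; its underside is 73 mm above the worktop. Slides with about 4 N friction and stays where it is left
- drawer_front (a point): front end of the drawer's inner floor, mid-width, at the inner side of the front panel, 22 mm above the worktop; it moves with the drawer. x points into the chest (away from the robot), y left, z up. The inside is 235 mm long (x) and 148 mm wide (y), the side and back walls are 41 mm high above the floor, and the front panel's top is 50 mm above the floor.
- drawer_knob (a point): outer end of the round steel knob in the middle of the drawer front: 28 mm in diameter, standing 24 mm out from the front panel; x points into the chest. It moves with the drawer
- drink_bottle: upright plastic drinks bottle, 65 mm in diameter, 204 mm tall, loose, standing between caddy and drawer; not to be disturbed. Origin: centre of its underside
- coffee_jar: glass coffee jar, 72 mm in diameter, 125 mm tall, loose, to the left of the drawer; not to be disturbed. Origin: centre of its underside
- chilli_jar: glass jar with a black lid, 70 mm in diameter, 105 mm tall, loose, near the front edge of the worktop; not to be disturbed. Origin: centre of its underside
There are look-alikes about, which are no part of the job. What is shaped like the part that bears spatula_mid but black or yellow is not meant.

How it is judged (in metres and radians):
On the way:
1. both honey dippers lie in the drawer while it is still open (x of dipper_a_mid in the frame of drawer_front between 0 and 0.235 m and y of dipper_a_mid in the frame of drawer_front between -0.08 and 0.08 m and z of dipper_a_mid in the frame of drawer_front between -0.002 and 0.04 m and x of dipper_b_mid in the frame of drawer_front between 0 and 0.235 m and y of dipper_b_mid in the frame of drawer_front between -0.08 and 0.08 m and z of dipper_b_mid in the frame of drawer_front between -0.002 and 0.04 m and value of joint chest_drawer0 above 0.1 m), for 0.2 s.
At the end, for the whole second after the job is handed in: drawer shut to within 8 mm with both honey dippers lying at rest inside it; spoon and spatula standing in the caddy (under 28 degrees from upright); caddy, bottle and both jars upright and within 40 mm of where they stood (value of joint chest_drawer0 below 0.008 m and x of dipper_a_mid in the frame of drawer_front between 0 and 0.235 m and y of dipper_a_mid in the frame of drawer_front between -0.08 and 0.08 m and z of dipper_a_mid in the frame of drawer_front between -0.002 and 0.04 m and x of dipper_b_mid in the frame of drawer_front between 0 and 0.235 m and y of dipper_b_mid in the frame of drawer_front between -0.08 and 0.08 m and z of dipper_b_mid in the frame of drawer_front between -0.002 and 0.04 m and horizontal distance between each of spoon_mid, spatula_mid and caddy below 0.075 m and height (world z) of spoon_mid between 0.06 and 0.1 m and angle between each of spoon_mid, spatula_mid's own z axis and vertical below 0.5 rad and height (world z) of spatula_mid between 0.06 and 0.1 m and linear speed of each of dipper_a, dipper_b below 0.05 m/s and linear speed of caddy below 0.02 m/s and angle between caddy's own z axis and vertical below 0.1 rad and distance of each of caddy, drink_bottle, coffee_jar, chilli_jar from where it was at the start of the episode below 0.04 m and angle between each of drink_bottle, coffee_jar, chilli_jar's own z axis and vertical below 0.2 rad); the robot touches nothing.
It fails at once if the caddy is tipped over or shifted by more than 60 mm (angle between caddy's own z axis and vertical above 0.4 rad or distance of caddy from where it was at the start of the episode above 0.06 m).
It fails at once if the spoon or the spatula is pulled out of the caddy (height (world z) of any of spoon_mid, spatula_mid above 0.17 m).
It fails at once if the bottle or one of the jars is knocked over (angle between any of drink_bottle, coffee_jar, chilli_jar's own z axis and vertical above 0.5 rad).
It also fails if it takes over 72 s, if anything falls off the work surface, if the arm or the gripper's body presses on something with over 40 N, if the wrist force passes 120 N, or if a joint passes its speed limit or range.

ROBOT

A 7-joint arm with a two-finger parallel gripper is mounted at the origin on a cart in front of the work surface, level with it; the furniture and walls round the work are solid. World frame = base frame: x ahead of the robot, y to its left, z up, the work surface at z = 0. Lengths are in m, angles in degrees, forces in N, time in s.
With the tool pointing down it reaches from about 0.425 to 0.975 m from the base axis. Payload 16.7 kg.
Tool frame: the origin (TCP) lies at the very end of the fingers, on their centre line; the grasp point (between the pads) lies 19 mm behind it (r.grasp_offset is the distance from the TCP to the grasp point, in m); z points along the fingers, y is the line along which they close (so a half turn about z gives the same grasp; the last joint's range is limited). The gripper opens to 85 mm and grips with 20 to 120 N. Pads are 22 mm wide; open, the fingers measure 114 mm over their backs; the gripper's body (76 mm by 85 mm) begins 54 mm behind the grasp point. The pads swing forward as they close: fully open they stand 13 mm farther back than shut.
Start: joints at [-80.243, 24.414, 4.234, 92.017, -1.954, 63.644, -3.845], TCP at [0.212, 0.641, 0.231] pointing down, gripper open.
Joint ranges: [-163.25, 163.25], [-28.42, 122.38], [-70.27, 78.77], [12.13, 141.07], [-58.53, 238.53], [9.26, 117.41], [-156.51, 156.51]. Speed limits (degrees/s): [108.29, 108.29, 136.94, 136.94, 172.46, 172.46, 172.46].

INTERFACE

Orientations are given as [roll, pitch, yaw] about the fixed x, y, z axes, in that order (R = Rz(yaw) Ry(pitch) Rx(roll)).
In Python, from cell import r, cams gives the robot as it stands.
- The arm moves only by the tool play_rows, never from a script. Its argument "motion" is a list of rows, each an object with "offset": the shift along the tool's x, y, z in mm, a list of three; "dr": the turn, a rotation vector about the tool's x, y, z in rad, a list of three; "fingers": the closure, from -1 (fully open) to 1 (shut). A call has 1 to 5 rows; each row is the pose to reach, as a shift and turn from the pose commanded when the call began, along the tool's axes at that moment; what a row does not reach only later rows make up. A row lasts 1/8 s, in which the tool goes at most 62.5 mm and 10.7 degrees, less where a joint would pass 70% of its speed; a pose out of reach is approached as far as the arm can. A call with a gripper value outside its range is refused whole. The fingers move at their own pace and stop on an object; "force" is the grip in N (left out, the last holds). Time passes only in rows, so rows that repeat a pose let the fingers close. It gives the time, the measured TCP pose, the force, the opening and the grip force at its end, in the units of the state.
- r.get_obs(): the state, without advancing time (a new reading comes with each control period).
- cams.capture(name): name is "scene" or "side" or "wrist"; returns a dict with "pixels" (400x640x3 uint8, blue, green, red), "fov_y" (degrees; the focal length in pixels is half the picture's height over the tangent of half this angle, whatever the lens; pixels are square), "cx", "cy" (the principal point, pixels), "xyz" and "rotation" of the camera in the world; the wrist camera has in their place "tool_from_camera" (4x4, takes a point from camera to tool coordinates, whose origin is the TCP and whose axes are the flange's). Camera axes: x right, y down, z forward; pixel columns grow to the right and rows downward; lengths in m; the calibration is good to about 2 mm. The wrist camera is an equidistant fisheye: a pixel r from the principal point sees the ray r / f radians off the axis. A picture is of the moment at which its call begins: read the wrist's pose just before it. There is no depth.
- r.hand_in(): hands the job in; it is judged then, once.
Trained networks look in a picture, given as the dict that the camera call returned (one of the last four; its "shot" number tells which), for a name from the list of things; names that differ only in an ending like _2 or _b are one class to them, and where a whole thing is asked for, a point or a joint stands for the part that bears it (a point fixed in the world has none). Each returns a list of dicts, best first, with "p" (0 to 1); they miss things now and then, are a little off and sometimes report something else, mostly with a low value. They report only what shows in the picture. A call takes as long as a camera call. They do not tell look-alikes from the thing itself.
- cams.search_frame(thing, picture): "at" ([x, y, z] in m, in the coordinates of the camera as it stood for that picture, good to about 4 mm: the middle of the surface that is visible of it).
- cams.place_of(thing, picture): "at" ([x, y, z] in m, in the coordinates of the camera as it stood for that picture, good to about 4 mm: a listed point, or the origin of a listed thing).
The state is a dict: "clock": time; "q": joint angles; "qd": joint speeds; "joint_efforts": joint torques, N m; "tcp_pos": TCP position; "eef_rot": TCP orientation; "contact_force": force on the tool from outside, world axes, zero at the start; "wrist_torque": the same for the moment, N m; "finger_gap": opening from 0.0 (shut) to 1.0 (fully open); "gripper_force": force on a finger pad.
Only numpy, scipy, OpenCV 4.12 (cv2) and the standard library are available. Lean on these libraries where they do the work, as an engineer would, in place of code of your own. Each camera call takes 0.05 s, during which the arm holds its last target. There are 200 camera calls.

## Working session

There is one attempt and no reset: what is moved stays moved. The work goes in short steps, Python scripts to look and compute and a tool call to move; the robot and the scene stay as the last step left them, time stands still between calls to the robot, and variables do not carry over. Pictures are saved under pics/ and viewed, at most 10 in all, crops included, and the job is handed in when it is done.

Besides the shell and the picture viewer there is one more tool, called after "Call:" by a JSON object that holds its "api" and its "payload", one argument or row to a line. play_rows: Moves the arm, as the interface text tells. Its arguments: {"type":"object","properties":{"motion":{"type":"array","items":{"type":"object","properties":{"offset":{"type":"array","items":{"type":"number"}},"dr":{"type":"array","items":{"type":"number"}},"fingers":{"type":"number"}}}},"force":{"type":"number"}},"required":["motion"]}

```bash
ls; mkdir -p pics; cat > h.py <<'E'
import numpy as np, cv2
from scipy.spatial.transform import Rotation as R
from cell import r, cams
def tool():
    o=r.get_obs(); T=np.eye(4); T[:3,3]=o["tcp_pos"]; T[:3,:3]=R.from_euler('xyz',o["eef_rot"],degrees=True).as_matrix(); return T
def shot(n):
    T=tool(); p=cams.capture(n)
    if n=="wrist": C=T@np.array(p["tool_from_camera"])
    else:
        C=np.eye(4); C[:3,3]=p["xyz"]; C[:3,:3]=np.array(p["rotation"]).reshape(3,3)
    return p,C
def find(p,C,names,fn="place_of",k=4,pm=.2):
    for n in names:
        for d in getattr(cams,fn)(n,p)[:k]:
            if d["p"]>pm: print(n,fn,round(d["p"],2),np.round((C@np.r_[d["at"],1])[:3],3),{a:b for a,b in d.items() if a not in("p","at")})
E
python3 - <<'E'
from h import *
print(r.get_obs())
N=["dipper_a_mid","spoon_mid","spatula_mid","caddy","drawer_front","drawer_knob","drink_bottle","coffee_jar","chilli_jar"]
ims=[]
for c in("scene","side"):
    p,C=shot(c); cv2.imwrite(f"pics/{c}0.png",p["pixels"]); print(c,np.round(C[:3,3],2)); find(p,C,N)
E
```

```text
pics
{'clock': 0.0, 'q': array([-80.24331304,  24.45174371,   4.23054765,  92.05116086,
        -1.95481782,  63.64270197,  -3.84352179]), 'qd': array([ 0.01981977,  0.005901  , -0.0565684 , -0.08628467, -0.13103891,
        0.05714347, -0.01695963]), 'joint_efforts': array([ 2.44607596e-03, -9.49855256e+01,  3.76232967e+00, -4.63498807e+01,
        1.93095196e-02,  1.01617366e-02, -5.03951441e-06]), 'tcp_pos': array([0.21208431, 0.64039943, 0.23059412]), 'eef_rot': array([-1.79926658e+02,  4.32476210e-03,  1.61677094e+02]), 'contact_force': array([-0.47503268, -0.64284348, -0.66123052]), 'wrist_torque': array([-0.00143303,  0.02738353,  0.03637754]), 'gripper_force': 0.0, 'finger_gap': 1.0039370631941924}Traceback (most recent call last):
  File "<stdin>", line 6, in <module>
  File "h.py", line 10, in shot
    C=np.eye(4); C[:3,3]=p["xyz"]; C[:3,:3]=np.array(p["rotation"]).reshape(3,3)
                                            ~~~~~~~~~~~~~~~~~~~~~~~~~~~~~~~^^^^^
ValueError: cannot reshape array of size 3 into shape (3,3)
```

```bash
sed -i 's/C\[:3,:3\]=np.array(p\["rotation"\]).reshape(3,3)/C[:3,:3]=R.from_euler("xyz",p["rotation"],degrees=True).as_matrix()/' h.py
python3 - <<'E'
from h import *
N=["dipper_a_mid","spoon_mid","spatula_mid","caddy","drawer_front","drawer_knob","drink_bottle","coffee_jar","chilli_jar"]
for c in("scene","side"):
    p,C=shot(c); cv2.imwrite(f"pics/{c}0.png",p["pixels"]); print(c,np.round(C[:3,3],2),p["rotation"]); find(p,C,N)
E
```

```text
scene [0.01 0.72 0.48] [-118.14297143    0.60208394 -135.38439423]
dipper_a_mid place_of 0.63 [ 0.473 -0.063  0.08 ] {}
spoon_mid place_of 0.61 [ 0.526 -0.075  0.083] {}
spatula_mid place_of 0.75 [ 0.391 -0.045  0.077] {}
spatula_mid place_of 0.63 [0.502 0.    0.078] {}
caddy place_of 0.88 [ 0.51  -0.042  0.001] {}
drawer_front place_of 0.67 [0.436 0.305 0.022] {}
drawer_knob place_of 0.87 [0.388 0.311 0.044] {}
chilli_jar place_of 0.79 [0.393 0.085 0.001] {}
chilli_jar place_of 0.36 [ 0.527 -0.078  0.082] {}
side [ 0.31 -0.94  0.79] [-121.93439734    0.30450819  -13.03295548]
dipper_a_mid place_of 0.6 [ 0.472 -0.056  0.081] {}
spoon_mid place_of 0.3 [ 0.514 -0.04  -0.001] {}
spatula_mid place_of 0.71 [ 0.495 -0.003  0.071] {}
spatula_mid place_of 0.67 [ 0.386 -0.042  0.076] {}
spatula_mid place_of 0.45 [0.696 0.119 0.077] {}
caddy place_of 0.56 [ 0.515 -0.04  -0.   ] {}
drawer_front place_of 0.84 [0.436 0.311 0.025] {}
drawer_knob place_of 0.74 [0.392 0.305 0.046] {}
drink_bottle place_of 0.57 [0.572 0.141 0.   ] {}
coffee_jar place_of 0.91 [ 0.616  0.487 -0.004] {}
chilli_jar place_of 0.64 [ 0.392  0.09  -0.003] {}
```

View pics/scene0.png

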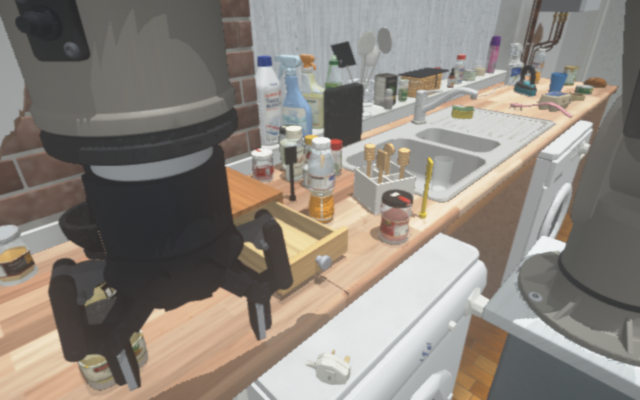

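View pics/side0.png

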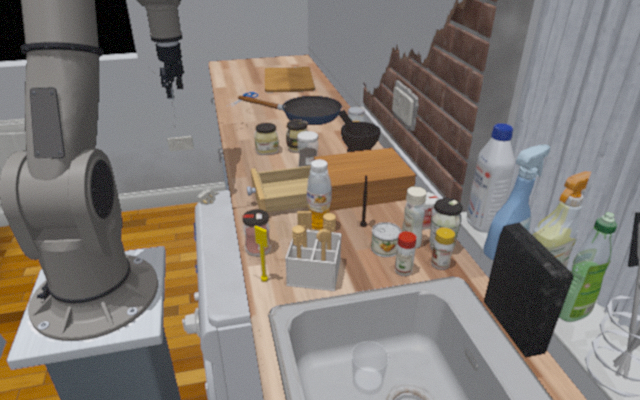

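```bash
cat >> h.py <<'E'
def pose(x,y,z,yaw,tilt=0,dirn=0):
    "tool down with closing axis at world angle yaw-90; tilt about world axis"
    M=R.from_euler('xyz',[180,0,yaw],degrees=True)
    if tilt: M=R.from_rotvec(np.radians(tilt)*np.array([np.cos(dirn),np.sin(dirn),0]))*M
    T=np.eye(4);T[:3,:3]=M.as_matrix();T[:3,3]=[x,y,z];return T
def rel(Tt,T0=None):
    T0=tool() if T0 is None else T0
    D=np.linalg.inv(T0)@Tt
    return np.round(D[:3,3]*1000,0),np.round(R.from_matrix(D[:3,:3]).as_rotvec(),3)
E
python3 - <<'E'
from h import *
print(np.round(cams.capture("wrist")["tool_from_camera"],3))
T0=tool()
for w in [(.30,.50,.38,150),(.40,.30,.38,135),(.45,.1,.38,120),(.49,-.05,.36,111)]: print(w,rel(pose(*w),T0))
s=cv2.imread("pics/scene0.png")[135:255,280:440]; t=cv2.imread("pics/side0.png")[195:300,235:375]
cv2.imwrite("pics/crop.png",np.hstack([cv2.resize(s,(400,300),interpolation=3),cv2.resize(t,(400,300),interpolation=3)]))
E
```

```text
[[ 0.    -0.946 -0.323  0.083]
 [ 1.    -0.     0.001 -0.   ]
 [-0.001 -0.323  0.946 -0.142]
 [ 0.     0.     0.     1.   ]]
(0.3, 0.5, 0.38, 150) (array([-128., -106., -149.]), array([-0.   , -0.   ,  0.204]))
(0.4, 0.3, 0.38, 135) (array([-285., -264., -149.]), array([-0.   , -0.   ,  0.466]))
(0.45, 0.1, 0.38, 120) (array([-396., -439., -149.]), array([-0.   , -0.   ,  0.727]))
(0.49, -0.05, 0.36, 111) (array([-481., -568., -129.]), array([-0.   , -0.   ,  0.884]))
```

View pics/crop.png

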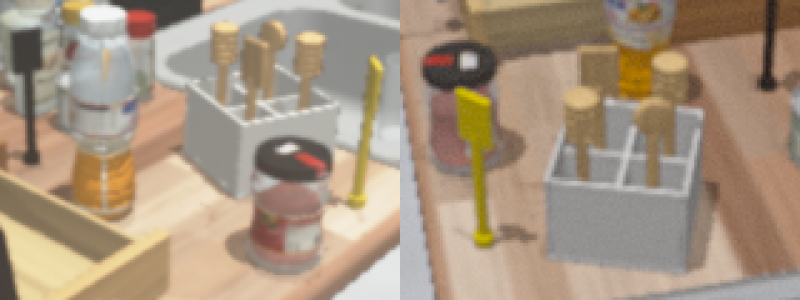

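Call:
{"api": "play_rows", "payload": {
  "motion": [
    {"offset": [-60,-10,-60],"dr": [0,0,0.1],"fingers": -1},
    {"offset": [-110,-50,-100],"dr": [0,0,0.18],"fingers": -1},
    {"offset": [-150,-95,-120],"dr": [0,0,0.26],"fingers": -1},
    {"offset": [-190,-140,-140],"dr": [0,0,0.34],"fingers": -1},
    {"offset": [-230,-185,-150],"dr": [0,0,0.4],"fingers": -1}
  ]
}}

```text
clock: 1.72
tcp_pos: [0.3604, 0.4199, 0.375]
eef_rot: [179.9, -0.0, 138.6]
contact_force: [0.7, 1.1, 0.2]
finger_gap: 0.999
gripper_force: 0.0
```

```bash
python3 - <<'E'
from h import *
print(tool()[:3,3],r.get_obs()["eef_rot"])
p,C=shot("wrist"); find(p,C,["drawer_front","drawer_knob","coffee_jar","drink_bottle"])
p,C=shot("scene"); find(p,C,["drawer_front","drawer_knob","coffee_jar","drink_bottle"])
for w in [(.44,.2,.38,125),(.48,0,.38,115),(.46,-.04,.36,111)]: print(w,rel(pose(*w)))
E
```

```text
[0.36044372 0.41994647 0.37498051] [ 1.79925922e+02 -2.01516424e-02  1.38624307e+02]
drawer_front place_of 0.97 [0.436 0.302 0.021] {}
drawer_knob place_of 0.64 [0.392 0.309 0.042] {}
coffee_jar place_of 0.92 [0.617 0.484 0.002] {}
drink_bottle place_of 0.92 [ 0.568  0.139 -0.002] {}
drink_bottle place_of 0.31 [ 0.513 -0.04   0.001] {}
drawer_front place_of 0.96 [0.433 0.307 0.019] {}
drawer_front place_of 0.32 [ 0.501 -0.002  0.08 ] {}
drawer_knob place_of 0.74 [ 0.611  0.485 -0.003] {}
drawer_knob place_of 0.67 [ 0.555 -0.024  0.081] {}
drawer_knob place_of 0.57 [0.386 0.308 0.044] {}
drink_bottle place_of 0.69 [ 0.564  0.135 -0.004] {}
(0.44, 0.2, 0.38, 125) (array([-207., -114.,   -7.]), array([-0.001,  0.   ,  0.242]))
(0.48, 0, 0.38, 115) (array([-369., -238.,   -6.]), array([-0.001,  0.   ,  0.416]))
(0.46, -0.04, 0.36, 111) (array([-380., -282.,   14.]), array([-0.001,  0.   ,  0.486]))
```

Call:
{"api": "play_rows", "payload": {
  "motion": [
    {"offset": [-55,-25,-3],"dr": [0,0,0.06],"fingers": -1},
    {"offset": [-105,-55,-5],"dr": [0,0,0.12],"fingers": -1},
    {"offset": [-155,-85,-5],"dr": [0,0,0.18],"fingers": -1},
    {"offset": [-207,-114,-5],"dr": [0,0,0.24],"fingers": -1},
    {"offset": [-255,-150,-5],"dr": [0,0,0.3],"fingers": -1}
  ]
}}

```text
clock: 2.85
tcp_pos: [0.4529, 0.1393, 0.3787]
eef_rot: [-180.0, 0.0, 121.5]
contact_force: [1.5, 0.0, -0.3]
finger_gap: 1.001
gripper_force: 0.0
```

```bash
python3 - <<'E'
from h import *
for w in [(.48,0,.37,115),(.49,-.04,.33,111)]: print(w,rel(pose(*w)))
E
```

```text
(0.48, 0, 0.37, 115) (array([-133.,  -50.,    9.]), array([-0.   ,  0.   ,  0.114]))
(0.49, -0.04, 0.33, 111) (array([-172.,  -62.,   49.]), array([-0.   ,  0.   ,  0.183]))
```

Call:
{"api": "play_rows", "payload": {
  "motion": [
    {"offset": [-50,-18,0],"dr": [0,0,0.05],"fingers": -0.1},
    {"offset": [-100,-38,5],"dr": [0,0,0.1],"fingers": -0.1},
    {"offset": [-145,-52,20],"dr": [0,0,0.15],"fingers": -0.1},
    {"offset": [-172,-62,49],"dr": [0,0,0.18],"fingers": -0.1},
    {"offset": [-172,-62,49],"dr": [0,0,0.18],"fingers": -0.1}
  ]
}}

```text
clock: 3.48
tcp_pos: [0.489, -0.0401, 0.3282]
eef_rot: [-179.8, 0.0, 111.1]
contact_force: [0.1, 0.7, -0.6]
finger_gap: 0.55
gripper_force: 0.0
```

```bash
python3 - <<'E'
from h import *
print(tool()[:3,3],r.get_obs()["eef_rot"],r.get_obs()["finger_gap"])
N=["dipper_a_mid","spoon_mid","spatula_mid","caddy"]
p,C=shot("wrist"); cv2.imwrite("pics/w1.png",p["pixels"]); find(p,C,N); find(p,C,["dipper_a_mid","spoon_mid","spatula_mid"],"search_frame")
for c in("scene","side"):
    p,C=shot(c); print(c); find(p,C,N)
E
```

```text
[ 0.48902581 -0.04006546  0.32816864] [-1.79818122e+02  2.66785536e-02  1.11072500e+02] 0.5496178937264664
dipper_a_mid place_of 0.95 [ 0.471 -0.062  0.077] {}
spoon_mid place_of 0.69 [ 0.529 -0.075  0.077] {}
spatula_mid place_of 0.98 [0.69  0.124 0.077] {}
spatula_mid place_of 0.72 [0.5   0.    0.081] {}
spatula_mid place_of 0.58 [ 0.389 -0.038  0.074] {}
caddy place_of 0.62 [ 0.511 -0.04   0.   ] {}
dipper_a_mid search_frame 0.78 [ 0.469 -0.056  0.151] {}
dipper_a_mid search_frame 0.3 [0.498 0.004 0.155] {}
spoon_mid search_frame 0.65 [ 0.527 -0.067  0.135] {}
spatula_mid search_frame 0.97 [ 0.392 -0.038  0.132] {}
spatula_mid search_frame 0.71 [0.499 0.002 0.153] {}
spatula_mid search_frame 0.68 [0.688 0.122 0.121] {}
scene
dipper_a_mid place_of 0.72 [ 0.471 -0.06   0.079] {}
dipper_a_mid place_of 0.56 [0.434 0.305 0.024] {}
spoon_mid place_of 0.52 [ 0.526 -0.075  0.081] {}
spatula_mid place_of 0.82 [0.692 0.119 0.075] {}
spatula_mid place_of 0.7 [ 0.499 -0.002  0.077] {}
spatula_mid place_of 0.62 [ 0.391 -0.044  0.073] {}
caddy place_of 0.92 [ 0.515 -0.038  0.002] {}
side
dipper_a_mid place_of 0.49 [ 0.473 -0.057  0.083] {}
spoon_mid place_of 0.65 [ 0.526 -0.075  0.076] {}
spatula_mid place_of 0.7 [ 0.497 -0.006  0.072] {}
spatula_mid place_of 0.62 [ 0.385 -0.041  0.075] {}
spatula_mid place_of 0.55 [0.695 0.123 0.078] {}
caddy place_of 0.73 [ 0.514 -0.042 -0.002] {}
```

View pics/w1.png

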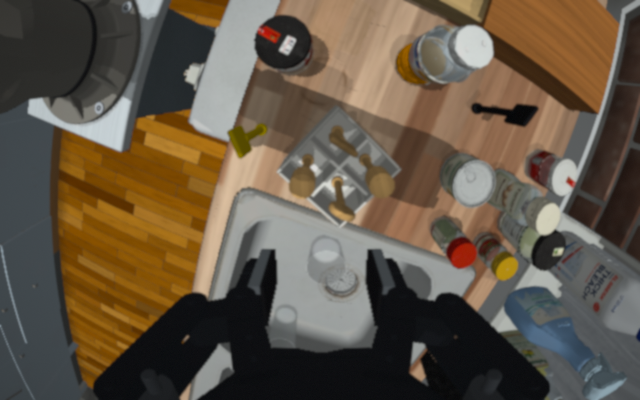

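```bash
cat >> h.py <<'E'
def ray(p,C,u,v,z):
    f=200/np.tan(np.radians(p["fov_y"]/2)); d=np.array([u-p["cx"],v-p["cy"]]); n=np.hypot(*d); th=n/f
    w=C[:3,:3]@np.r_[np.sin(th)*d/n,np.cos(th)]; return np.round(C[:3,3]+w*(z-C[2,3])/w[2],4)
E
python3 - <<'E'
from h import *
p,C=shot("wrist")
print(p["fov_y"],ray(p,C,302,183,.154),ray(p,C,380,186,.154),[ray(p,C,*q,.085) for q in((339,106),(278,170),(400,170),(341,225))])
im=p["pixels"][90:240,260:420]; cv2.imwrite("pics/w1c.png",cv2.resize(im,(640,600),interpolation=cv2.INTER_CUBIC))
E
```

```text
65.70646984690485 [ 0.4732 -0.0521  0.154 ] [ 0.5527 -0.0245  0.154 ] [array([0.4839, 0.0374, 0.085 ]), array([ 0.4411, -0.0666,  0.085 ]), array([ 0.589 , -0.0084,  0.085 ]), array([ 0.5461, -0.1083,  0.085 ])]
```

View pics/w1c.png

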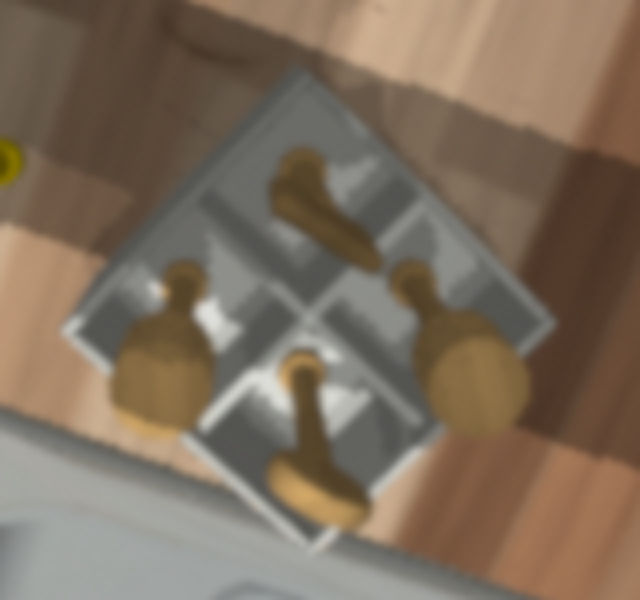

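```bash
python3 - <<'E'
from h import *
p,C=shot("wrist")
print(C[:3,3],[ray(p,C,*q) for q in((300.8,187.5,.154),(306,159,.014),(380,186,.154),(362.5,159.5,.014))])
E
```

```text
[0.45935408 0.0389442  0.4716273 ] [array([ 0.4737, -0.0572,  0.154 ]), array([ 0.4718, -0.0547,  0.014 ]), array([ 0.5527, -0.0245,  0.154 ]), array([ 0.5515, -0.0242,  0.014 ])]
```

```bash
python3 - <<'E'
from h import *
for w in [(.473,-.057,.2,112),(.473,-.057,.115,112)]: print(w,rel(pose(*w)))
E
```

```text
(0.473, -0.057, 0.2, 112) (array([-11., -22., 130.]), array([-0.   ,  0.   , -0.013]))
(0.473, -0.057, 0.115, 112) (array([-11., -22., 215.]), array([-0.   ,  0.   , -0.013]))
```

Call:
{"api": "play_rows", "payload": {
  "motion": [
    {"offset": [-8,-15,50],"dr": [0,0,-0.013],"fingers": -0.1},
    {"offset": [-10,-22,95],"dr": [0,0,-0.013],"fingers": -0.1},
    {"offset": [-10,-22,130],"dr": [0,0,-0.013],"fingers": -0.1},
    {"offset": [-10,-22,135],"dr": [0,0,-0.013],"fingers": -0.1}
  ]
}}

```text
clock: 4.97
tcp_pos: [0.4717, -0.0558, 0.1934]
eef_rot: [-179.8, -0.0, 112.0]
contact_force: [0.1, 0.3, 0.3]
finger_gap: 0.551
gripper_force: 0.0
```

```bash
python3 - <<'E'
from h import *
print(tool()[:3,3])
print(rel(pose(.473,-.057,.115,112)))
p,C=shot("wrist"); find(p,C,["dipper_a_mid"]);find(p,C,["dipper_a_mid"],"search_frame"); cv2.imwrite("pics/w2.png",p["pixels"])
E
```

```text
[ 0.47172257 -0.0558498   0.19339171]
(array([-2.,  1., 78.]), array([-0.004, -0.   , -0.   ]))
dipper_a_mid place_of 0.6 [ 0.475 -0.059  0.078] {}
dipper_a_mid place_of 0.39 [ 0.569  0.141 -0.005] {}
dipper_a_mid search_frame 0.77 [ 0.471 -0.056  0.151] {}
dipper_a_mid search_frame 0.63 [ 0.552 -0.023  0.149] {}
```

View pics/w2.png

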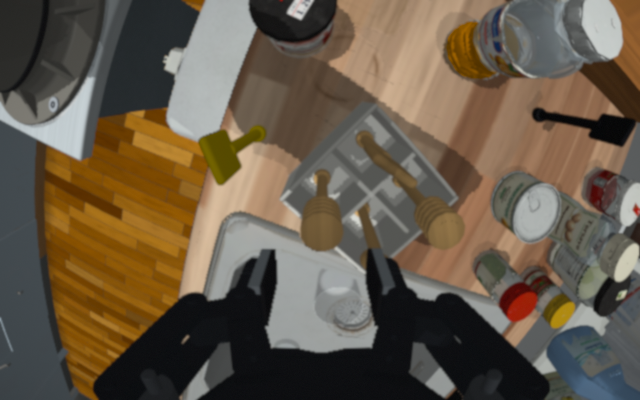

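Call:
{"api": "play_rows", "payload": {
  "motion": [
    {"offset": [-2,1,45],"dr": [0,0,0],"fingers": -0.1},
    {"offset": [-2,1,78],"dr": [0,0,0],"fingers": -0.1},
    {"offset": [-2,1,79],"dr": [0,0,0],"fingers": -0.1},
    {"offset": [-2,1,79],"dr": [0,0,0],"fingers": 0.6},
    {"offset": [-2,1,79],"dr": [0,0,0],"fingers": 0.8}
  ],
  "force": 50
}}

```text
clock: 5.75
tcp_pos: [0.4756, -0.0571, 0.1176]
eef_rot: [179.8, 0.0, 112.0]
contact_force: [-1.9, -1.1, 10.7]
finger_gap: 0.331
gripper_force: 49.4
```

Call:
{"api": "play_rows", "payload": {
  "motion": [
    {"offset": [0,0,0],"dr": [0,0,0],"fingers": 0.8},
    {"offset": [0,0,0],"dr": [0,0,0],"fingers": 0.8}
  ]
}}

```text
clock: 6.0
tcp_pos: [0.4756, -0.0571, 0.1175]
eef_rot: [179.8, 0.0, 112.0]
contact_force: [-2.4, -0.6, 10.4]
finger_gap: 0.33
gripper_force: 49.6
```

Call:
{"api": "play_rows", "payload": {
  "motion": [
    {"offset": [0,0,-30],"dr": [0,0,0],"fingers": 0.8},
    {"offset": [0,0,-80],"dr": [0,0,0],"fingers": 0.8},
    {"offset": [0,0,-135],"dr": [0,0,0],"fingers": 0.8},
    {"offset": [0,0,-190],"dr": [0,0,0],"fingers": 0.8},
    {"offset": [0,0,-235],"dr": [0,0,0],"fingers": 0.8}
  ]
}}

```text
clock: 6.62
tcp_pos: [0.4745, -0.0576, 0.3543]
eef_rot: [179.8, -0.0, 112.0]
contact_force: [0.9, -0.5, -1.1]
finger_gap: 0.323
gripper_force: 49.4
```

```bash
python3 - <<'E'
from h import *
print(tool()[:3,3],r.get_obs()["finger_gap"])
p,C=shot("side"); find(p,C,["dipper_a_mid","caddy"])
for w in [(.475,.02,.35,125),(.48,.1,.35,140),(.5,.2,.35,160),(.53,.25,.35,170),(.56,.34,.3,180)]: print(w,rel(pose(*w)))
E
```

```text
[ 0.47454389 -0.05758852  0.35426012] 0.3228479119878225
dipper_a_mid place_of 0.75 [ 0.473 -0.059  0.319] {}
caddy place_of 0.69 [ 0.514 -0.04   0.002] {}
(0.475, 0.02, 0.35, 125) (array([72., 29.,  4.]), array([ 0.006,  0.   , -0.227]))
(0.48, 0.1, 0.35, 140) (array([144.,  63.,   4.]), array([ 0.006,  0.001, -0.489]))
(0.5, 0.2, 0.35, 160) (array([229., 119.,   5.]), array([ 0.006,  0.002, -0.838]))
(0.53, 0.25, 0.35, 170) (array([265., 166.,   5.]), array([ 0.006,  0.003, -1.012]))
(0.56, 0.34, 0.3, 180) (array([337., 227.,  55.]), array([ 0.005,  0.003, -1.187]))
```

Call:
{"api": "play_rows", "payload": {
  "motion": [
    {"offset": [40,15,0],"dr": [0,0,-0.12],"fingers": 0.8},
    {"offset": [85,35,0],"dr": [0,0,-0.28],"fingers": 0.8},
    {"offset": [135,60,0],"dr": [0,0,-0.45],"fingers": 0.8},
    {"offset": [180,87,0],"dr": [0,0,-0.62],"fingers": 0.8},
    {"offset": [225,117,0],"dr": [0,0,-0.8],"fingers": 0.8}
  ]
}}

```text
clock: 7.4
tcp_pos: [0.4984, 0.1967, 0.3508]
eef_rot: [180.0, -0.0, 158.2]
contact_force: [0.2, -1.0, 0.0]
finger_gap: 0.327
gripper_force: 49.4
```

```bash
cat >> h.py <<'E'
def tp(F,th,L=.111):
    "tool pose: foot end centre at F, fingers tilted th deg towards -x"
    s,c=np.sin(np.radians(th)),np.cos(np.radians(th)); F=np.array(F)
    T=np.eye(4); T[:3,:3]=np.c_[[-c,0,s],[0,1,0],[-s,0,-c]]; T[:3,3]=F+L*np.array([s,0,c]); return T
E
python3 - <<'E'
from h import *
print(tool()[:3,3],r.get_obs()["eef_rot"],r.get_obs()["q"])
p,C=shot("wrist"); find(p,C,["drawer_front","drawer_knob"]); cv2.imwrite("pics/w3.png",p["pixels"])
T0=tool()
for F,t in [((.47,.28,.2),10),((.47,.33,.15),25),((.46,.341,.10),40),((.452,.341,.06),52)]: print(tp(F,t)[:3,3],rel(tp(F,t),T0))
E
```

```text
[0.49839641 0.19672555 0.35079507] [ 1.79988501e+02 -1.49010635e-02  1.58157623e+02] [-57.5000395    5.93714716  32.07712887 102.3329824   -3.31865868
  72.6601946   43.58638957]
drawer_front place_of 0.6 [0.618 0.48  0.003] {}
drawer_knob place_of 0.96 [0.393 0.307 0.041] {}
[0.48927495 0.28       0.30931366] (array([39., 73., 40.]), array([ 0.032,  0.172, -0.381]))
[0.51691063 0.33       0.25060016] (array([ 32., 130.,  99.]), array([ 0.082,  0.43 , -0.376]))
[0.53134942 0.341      0.18503093] (array([ 23., 146., 165.]), array([ 0.132,  0.689, -0.367]))
[0.53946919 0.341      0.12833842] (array([ 15., 149., 221.]), array([ 0.172,  0.896, -0.356]))
```

View pics/w3.png

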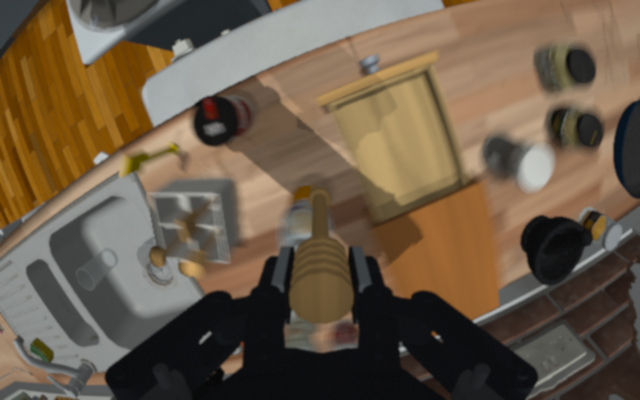

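```bash
python3 - <<'E'
from h import *
p,C=shot("wrist")
for q in((322,104,.072),(437,60,.072),(375,224,.085),(478,183,.085),(337,112,.063),(427,78,.063),(371,217,.063),(464,183,.063)): print(q,ray(p,C,*q))
E
```

```text
(322, 104, 0.072) [0.4294 0.2265 0.072 ]
(437, 60, 0.072) [0.4246 0.3996 0.072 ]
(375, 224, 0.085) [0.6135 0.2352 0.085 ]
(478, 183, 0.085) [0.6128 0.4037 0.085 ]
(337, 112, 0.063) [0.4474 0.2414 0.063 ]
(427, 78, 0.063) [0.4449 0.3791 0.063 ]
(371, 217, 0.063) [0.6106 0.2334 0.063 ]
(464, 183, 0.063) [0.6141 0.3893 0.063 ]
```

Call:
{"api": "play_rows", "payload": {
  "motion": [
    {"offset": [25,50,10],"dr": [0.02,0.09,-0.15],"fingers": 0.8},
    {"offset": [39,90,30],"dr": [0.04,0.2,-0.3],"fingers": 0.8},
    {"offset": [34,130,70],"dr": [0.07,0.36,-0.377],"fingers": 0.8},
    {"offset": [30,147,115],"dr": [0.1,0.52,-0.373],"fingers": 0.8},
    {"offset": [23,149,160],"dr": [0.132,0.689,-0.367],"fingers": 0.8}
  ]
}}

```text
clock: 8.22
tcp_pos: [0.5341, 0.3426, 0.1899]
eef_rot: [179.8, -40.2, 179.9]
contact_force: [0.1, 1.1, 0.2]
finger_gap: 0.325
gripper_force: 49.3
```

```bash
python3 - <<'E'
from h import *
print(tool()[:3,3],r.get_obs()["eef_rot"],r.get_obs()["q"])
for F,t in [((.455,.344,.05),48),((.452,.344,.035),54)]: print(tp(F,t)[:3,3],rel(tp(F,t)))
p,C=shot("side"); find(p,C,["dipper_a_mid","drink_bottle"])
p,C=shot("scene"); find(p,C,["dipper_a_mid","drink_bottle"])
E
```

```text
[0.53410606 0.34261587 0.18989842] [179.81666754 -40.20339934 179.86369609] [-41.52413589  46.3655003   22.56896393  74.54981575 -29.53305202
 101.27240876  74.58532211]
[0.53748908 0.344      0.1242735 ] (array([-45.,   1.,  48.]), array([ 0.005,  0.136, -0.001]))
[0.54180089 0.344      0.10024416] (array([-64.,   1.,  64.]), array([ 0.005,  0.241, -0.001]))
dipper_a_mid place_of 0.57 [0.508 0.343 0.165] {}
drink_bottle place_of 0.69 [0.572 0.143 0.002] {}
dipper_a_mid place_of 0.64 [0.504 0.337 0.154] {}
drink_bottle place_of 0.94 [ 0.563  0.138 -0.001] {}
```

Call:
{"api": "play_rows", "payload": {
  "motion": [
    {"offset": [-23,1,24],"dr": [0,0.07,0],"fingers": 0.8},
    {"offset": [-45,1,48],"dr": [0,0.136,0],"fingers": 0.8},
    {"offset": [-58,1,58],"dr": [0,0.2,0],"fingers": 0.8},
    {"offset": [-64,1,63],"dr": [0,0.241,0],"fingers": 0.8}
  ]
}}

```text
clock: 9.02
tcp_pos: [0.5431, 0.344, 0.1054]
eef_rot: [179.6, -53.5, -179.9]
contact_force: [0.2, -0.1, 1.1]
finger_gap: 0.327
gripper_force: 49.4
```

```bash
python3 - <<'E'
from h import *
print(tool()[:3,3],r.get_obs()["eef_rot"],r.get_obs()["q"])
p,C=shot("side"); find(p,C,["dipper_a_mid"])
p,C=shot("scene"); find(p,C,["dipper_a_mid"]); cv2.imwrite("pics/s3.png",cv2.resize(p["pixels"][100:350,150:450],(720,600)))
E
```

```text
[0.54311271 0.34402878 0.10536456] [ 179.59693148  -53.50260523 -179.90096948] [-36.45556151  59.54896477  19.04500963  66.27973558 -33.14487825
 109.07206303  76.08460179]
dipper_a_mid place_of 0.6 [0.512 0.344 0.085] {}
dipper_a_mid place_of 0.82 [0.509 0.342 0.08 ] {}
```

View pics/s3.png

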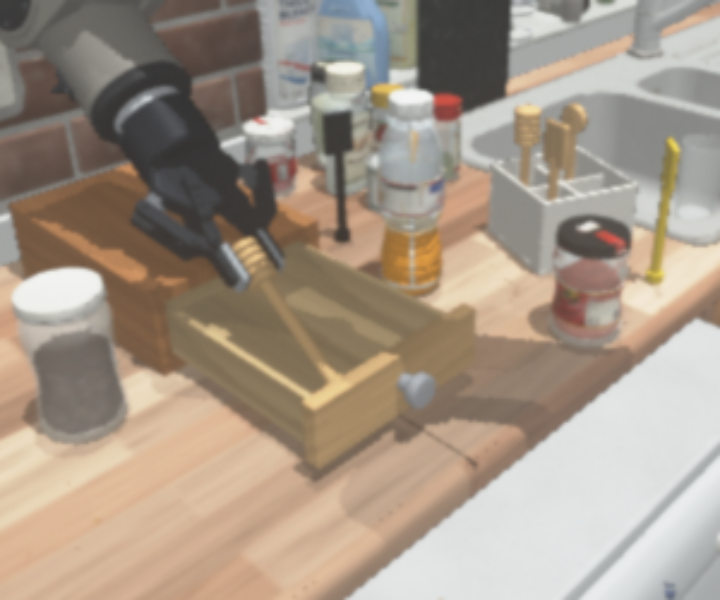

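Call:
{"api": "play_rows", "payload": {
  "motion": [
    {"offset": [-6,0,4],"dr": [0,0,0],"fingers": 0.8},
    {"offset": [-6,0,4],"dr": [0,0,0],"fingers": 0.8},
    {"offset": [-6,0,4],"dr": [0,0,0],"fingers": -0.6},
    {"offset": [-6,0,4],"dr": [0,0,0],"fingers": -0.6},
    {"offset": [-6,0,4],"dr": [0,0,0],"fingers": -0.6}
  ]
}}

```text
clock: 9.85
tcp_pos: [0.5425, 0.343, 0.0941]
eef_rot: [179.9, -53.8, 179.8]
contact_force: [0.2, -0.5, 0.8]
finger_gap: 0.798
gripper_force: 0.0
```

Call:
{"api": "play_rows", "payload": {
  "motion": [
    {"offset": [25,0,-30],"dr": [0,0,0],"fingers": -0.6},
    {"offset": [55,0,-65],"dr": [0,-0.1,0],"fingers": -0.3},
    {"offset": [85,0,-100],"dr": [0,-0.25,0],"fingers": -0.1},
    {"offset": [110,0,-140],"dr": [0,-0.4,0],"fingers": -0.1}
  ]
}}

```text
clock: 10.35
tcp_pos: [0.591, 0.3425, 0.2675]
eef_rot: [179.9, -30.6, 179.8]
contact_force: [0.2, 1.1, 0.3]
finger_gap: 0.552
gripper_force: 0.0
```

```bash
python3 - <<'E'
from h import *
print(tool()[:3,3],r.get_obs()["eef_rot"],r.get_obs()["q"])
for c in("side","scene","wrist"):
    p,C=shot(c); find(p,C,["dipper_a_mid","drawer_front"]); cv2.imwrite(f"pics/{c}4.png",p["pixels"])
T0=tool()
for w in [(.53,.25,.3,160),(.5,.15,.3,145),(.5,.05,.3,125),(.5525,-.0245,.28,112)]: print(w,rel(pose(*w),T0))
E
```

```text
[0.59101727 0.34250107 0.26748555] [179.87272029 -30.55288145 179.7823534 ] [-41.81340547  42.78028404  25.19552691  67.46222122 -26.84974425
 102.50466229  72.50931823]
dipper_a_mid place_of 0.79 [0.523 0.344 0.039] {}
drawer_front place_of 0.96 [0.437 0.313 0.025] {}
drawer_front place_of 0.7 [0.436 0.308 0.02 ] {}
dipper_a_mid place_of 0.89 [0.523 0.34  0.034] {}
drawer_front place_of 0.71 [0.437 0.304 0.023] {}
drawer_front place_of 0.71 [0.523 0.338 0.033] {}
(0.53, 0.25, 0.3, 160) (array([ 70., -93.,  -0.]), array([-0.093, -0.536,  0.336]))
(0.5, 0.15, 0.3, 145) (array([  95., -193.,   15.]), array([-0.164, -0.524,  0.591]))
(0.5, 0.05, 0.3, 125) (array([  95., -293.,   15.]), array([-0.258, -0.499,  0.931]))
(0.5525, -0.0245, 0.28, 112) (array([  39., -367.,    5.]), array([-0.319, -0.476,  1.151]))
```

Call:
{"api": "play_rows", "payload": {
  "motion": [
    {"offset": [25,-35,-10],"dr": [-0.03,-0.17,0.08],"fingers": -0.1},
    {"offset": [50,-70,-10],"dr": [-0.06,-0.34,0.17],"fingers": -0.1},
    {"offset": [70,-110,-5],"dr": [-0.09,-0.5,0.32],"fingers": -0.1},
    {"offset": [85,-155,0],"dr": [-0.13,-0.53,0.46],"fingers": -0.1},
    {"offset": [90,-205,5],"dr": [-0.17,-0.523,0.62],"fingers": -0.1}
  ]
}}

```text
clock: 11.42
tcp_pos: [0.5081, 0.1374, 0.3071]
eef_rot: [179.9, 0.1, 143.2]
contact_force: [0.9, -0.6, 0.1]
finger_gap: 0.556
gripper_force: 0.0
```

```bash
python3 - <<'E'
from h import *
print(tool()[:3,3],r.get_obs()["eef_rot"])
T0=tool()
for w in [(.5,.05,.3,125),(.5525,-.0245,.28,112),(.5525,-.0245,.21,112)]: print(w,rel(pose(*w),T0))
E
```

```text
[0.50805119 0.13739814 0.30710556] [1.79891618e+02 1.06796663e-01 1.43163090e+02]
(0.5, 0.05, 0.3, 125) (array([-46., -75.,   7.]), array([0.002, 0.002, 0.317]))
(0.5525, -0.0245, 0.28, 112) (array([-133., -103.,   27.]), array([0.002, 0.001, 0.544]))
(0.5525, -0.0245, 0.21, 112) (array([-132., -103.,   97.]), array([0.002, 0.001, 0.544]))
```

Call:
{"api": "play_rows", "payload": {
  "motion": [
    {"offset": [-30,-40,5],"dr": [0,0,0.15],"fingers": -0.1},
    {"offset": [-65,-75,10],"dr": [0,0,0.3],"fingers": -0.1},
    {"offset": [-105,-95,27],"dr": [0,0,0.45],"fingers": -0.1},
    {"offset": [-132,-103,70],"dr": [0,0,0.544],"fingers": -0.1},
    {"offset": [-132,-103,105],"dr": [0,0,0.544],"fingers": -0.1}
  ]
}}

```text
clock: 12.05
tcp_pos: [0.5546, -0.0259, 0.2005]
eef_rot: [180.0, 0.2, 111.9]
contact_force: [0.4, 1.7, -0.5]
finger_gap: 0.549
gripper_force: 0.0
```

Call:
{"api": "play_rows", "payload": {
  "motion": [
    {"offset": [0,0,0],"dr": [0,0,0],"fingers": -0.1}
  ]
}}

```text
clock: 12.18
tcp_pos: [0.5528, -0.0242, 0.2002]
eef_rot: [-179.8, 0.1, 112.1]
contact_force: [0.0, -0.4, 0.6]
finger_gap: 0.547
gripper_force: 0.0
```

```bash
python3 - <<'E'
from h import *
print(tool()[:3,3],r.get_obs()["eef_rot"],r.get_obs()["finger_gap"])
for c in("side","wrist"):
    p,C=shot(c); find(p,C,["dipper_a_mid","spoon_mid","spatula_mid","caddy"]);find(p,C,["dipper_a_mid"],"search_frame")
cv2.imwrite("pics/w5.png",p["pixels"])
print(rel(pose(.5525,-.0245,.115,112)))
E
```

```text
[ 0.55278311 -0.02415583  0.20019252] [-1.79794583e+02  8.76790254e-02  1.12105591e+02] 0.5470884560040272
dipper_a_mid place_of 0.72 [ 0.527 -0.075  0.077] {}
dipper_a_mid place_of 0.6 [0.523 0.343 0.04 ] {}
dipper_a_mid place_of 0.46 [0.438 0.31  0.025] {}
spoon_mid place_of 0.8 [ 0.527 -0.073  0.08 ] {}
spatula_mid place_of 0.67 [ 0.499 -0.003  0.073] {}
spatula_mid place_of 0.59 [ 0.387 -0.04   0.076] {}
spatula_mid place_of 0.5 [0.695 0.121 0.077] {}
caddy place_of 0.81 [ 0.515 -0.043 -0.001] {}
dipper_a_mid search_frame 0.67 [ 0.529 -0.081  0.129] {}
dipper_a_mid search_frame 0.62 [0.519 0.337 0.043] {}
spoon_mid place_of 0.57 [ 0.531 -0.074  0.077] {}
spatula_mid place_of 0.77 [0.69  0.124 0.076] {}
spatula_mid place_of 0.63 [ 0.501 -0.004  0.079] {}
caddy place_of 0.97 [ 0.507 -0.042  0.002] {}
(array([-0., -2., 88.]), array([0.003, 0.001, 0.003]))
```

View pics/w5.png

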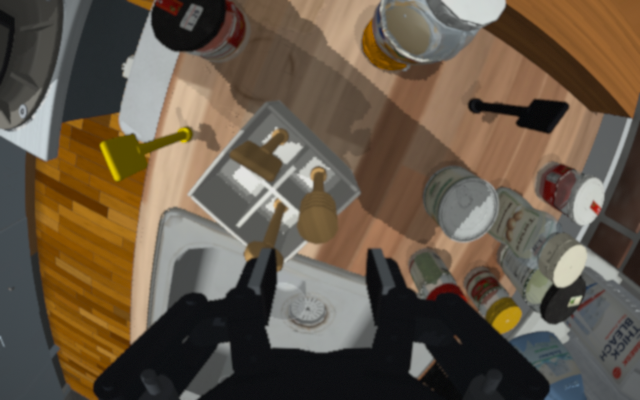

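Call:
{"api": "play_rows", "payload": {
  "motion": [
    {"offset": [0,-2,45],"dr": [0,0,0],"fingers": -0.1},
    {"offset": [0,-2,84],"dr": [0,0,0],"fingers": -0.1},
    {"offset": [0,-2,86],"dr": [0,0,0],"fingers": -0.1},
    {"offset": [0,-2,86],"dr": [0,0,0],"fingers": 0.6},
    {"offset": [0,-2,86],"dr": [0,0,0],"fingers": 0.8}
  ]
}}

```text
clock: 13.4
tcp_pos: [0.5536, -0.0243, 0.118]
eef_rot: [179.8, 0.1, 112.2]
contact_force: [0.9, 0.2, -0.4]
finger_gap: 0.328
gripper_force: 49.2
```

Call:
{"api": "play_rows", "payload": {
  "motion": [
    {"offset": [0,0,0],"dr": [0,0,0],"fingers": 0.8},
    {"offset": [0,0,-30],"dr": [0,0,0],"fingers": 0.8},
    {"offset": [0,0,-80],"dr": [0,0,0],"fingers": 0.8},
    {"offset": [0,0,-135],"dr": [0,0,0],"fingers": 0.8},
    {"offset": [0,0,-190],"dr": [0,0,0],"fingers": 0.8}
  ]
}}

```text
clock: 14.02
tcp_pos: [0.552, -0.0245, 0.3088]
eef_rot: [179.8, 0.1, 112.1]
contact_force: [0.4, 0.7, -0.5]
finger_gap: 0.324
gripper_force: 49.4
```

Call:
{"api": "play_rows", "payload": {
  "motion": [
    {"offset": [0,0,-30],"dr": [0,0,0],"fingers": 0.8},
    {"offset": [0,0,-50],"dr": [0,0,0],"fingers": 0.8}
  ]
}}

```text
clock: 14.28
tcp_pos: [0.5523, -0.0244, 0.3587]
eef_rot: [179.7, 0.1, 112.2]
contact_force: [0.1, -0.9, -1.2]
finger_gap: 0.326
gripper_force: 49.4
```

```bash
python3 - <<'E'
from h import *
print(tool()[:3,3],r.get_obs()["eef_rot"],r.get_obs()["finger_gap"])
for c in("side","scene"):
    p,C=shot(c); find(p,C,["dipper_a_mid","spoon_mid","spatula_mid","caddy"])
T0=tool()
for w in [(.52,.05,.36,125),(.5,.13,.36,140),(.5,.2,.35,158)]: print(w,rel(pose(*w),T0))
E
```

```text
[ 0.55227182 -0.02436337  0.35874467] [1.79728093e+02 5.51927130e-02 1.12169672e+02] 0.3263186399722798
dipper_a_mid place_of 0.64 [ 0.514 -0.044 -0.001] {}
dipper_a_mid place_of 0.59 [0.524 0.348 0.039] {}
spoon_mid place_of 0.58 [ 0.499 -0.003  0.075] {}
spoon_mid place_of 0.5 [ 0.527 -0.072  0.077] {}
spoon_mid place_of 0.43 [0.439 0.31  0.025] {}
spatula_mid place_of 0.82 [ 0.387 -0.041  0.074] {}
spatula_mid place_of 0.56 [ 0.494 -0.003  0.073] {}
spatula_mid place_of 0.53 [0.694 0.12  0.079] {}
caddy place_of 0.73 [ 0.516 -0.04   0.001] {}
dipper_a_mid place_of 0.9 [0.519 0.343 0.033] {}
spoon_mid place_of 0.43 [ 0.525 -0.078  0.085] {}
spatula_mid place_of 0.75 [ 0.388 -0.044  0.077] {}
spatula_mid place_of 0.61 [ 0.5   -0.002  0.077] {}
caddy place_of 0.7 [ 0.513 -0.041  0.002] {}
(0.52, 0.05, 0.36, 125) (array([81., -2., -4.]), array([ 0.001,  0.002, -0.224]))
(0.5, 0.13, 0.36, 140) (array([162.,  10.,  -4.]), array([ 0.001,  0.002, -0.486]))
(0.5, 0.2, 0.35, 158) (array([227.,  37.,   6.]), array([ 0.   ,  0.002, -0.8  ]))
```

Call:
{"api": "play_rows", "payload": {
  "motion": [
    {"offset": [45,-2,-3],"dr": [0,0,-0.12],"fingers": 0.8},
    {"offset": [90,-2,-3],"dr": [0,0,-0.28],"fingers": 0.8},
    {"offset": [140,5,0],"dr": [0,0,-0.45],"fingers": 0.8},
    {"offset": [185,20,3],"dr": [0,0,-0.62],"fingers": 0.8},
    {"offset": [227,37,6],"dr": [0,0,-0.8],"fingers": 0.8}
  ]
}}

```text
clock: 15.4
tcp_pos: [0.5002, 0.2016, 0.3501]
eef_rot: [180.0, 0.1, 158.4]
contact_force: [0.7, -0.3, -0.1]
finger_gap: 0.325
gripper_force: 49.3
```

```bash
python3 - <<'E'
from h import *
print(tool()[:3,3],r.get_obs()["eef_rot"],r.get_obs()["finger_gap"])
p,C=shot("wrist"); find(p,C,["dipper_a_mid"])
T0=tool()
for F,t in [((.47,.25,.2),10),((.47,.274,.15),25),((.46,.274,.10),40)]: print(tp(F,t)[:3,3],rel(tp(F,t),T0))
E
```

```text
[0.50021193 0.20161312 0.35007419] [1.79951610e+02 1.22552728e-01 1.58361443e+02] 0.3251455605918266
dipper_a_mid place_of 0.75 [0.521 0.341 0.034] {}
[0.48927495 0.25       0.30931366] (array([26., 38., 40.]), array([ 0.031,  0.174, -0.372]))
[0.51691063 0.274      0.25060016] (array([ 9., 71., 98.]), array([ 0.08 ,  0.433, -0.367]))
[0.53134942 0.274      0.18503093] (array([ -4.,  76., 164.]), array([ 0.129,  0.692, -0.358]))
```

Call:
{"api": "play_rows", "payload": {
  "motion": [
    {"offset": [15,20,10],"dr": [0.02,0.08,-0.17],"fingers": 0.8},
    {"offset": [24,45,30],"dr": [0.04,0.2,-0.33],"fingers": 0.8},
    {"offset": [14,71,70],"dr": [0.07,0.36,-0.37],"fingers": 0.8},
    {"offset": [6,76,115],"dr": [0.1,0.52,-0.363],"fingers": 0.8},
    {"offset": [-4,76,160],"dr": [0.129,0.692,-0.358],"fingers": 0.8}
  ]
}}

```text
clock: 16.12
tcp_pos: [0.5338, 0.2695, 0.1885]
eef_rot: [179.8, -40.3, 179.5]
contact_force: [0.4, 1.3, 1.2]
finger_gap: 0.326
gripper_force: 49.3
```

```bash
python3 - <<'E'
from h import *
print(tool()[:3,3],r.get_obs()["eef_rot"],r.get_obs()["q"])
for F,t in [((.456,.274,.05),48),((.453,.274,.036),54)]: print(tp(F,t)[:3,3],rel(tp(F,t)))
p,C=shot("scene"); find(p,C,["dipper_a_mid","drink_bottle"])
E
```

```text
[0.53383525 0.26954057 0.18849442] [179.82274646 -40.27031213 179.5217532 ] [-42.67754548  45.85425801  31.76181253  79.88160048 -30.26017297
 101.43201224  83.6999895 ]
[0.53848908 0.274      0.1242735 ] (array([-45.,   4.,  46.]), array([ 0.009,  0.135, -0.006]))
[0.54280089 0.274      0.10124416] (array([-63.,   4.,  61.]), array([ 0.009,  0.24 , -0.005]))
dipper_a_mid place_of 0.62 [0.52  0.344 0.037] {}
dipper_a_mid place_of 0.48 [0.436 0.304 0.023] {}
dipper_a_mid place_of 0.26 [ 0.565  0.138 -0.006] {}
drink_bottle place_of 0.69 [ 0.564  0.136 -0.001] {}
```

Call:
{"api": "play_rows", "payload": {
  "motion": [
    {"offset": [-23,4,23],"dr": [0,0.07,0],"fingers": 0.8},
    {"offset": [-45,4,46],"dr": [0,0.135,0],"fingers": 0.8},
    {"offset": [-58,4,57],"dr": [0,0.2,0],"fingers": 0.8},
    {"offset": [-66,4,65],"dr": [0,0.24,0],"fingers": 0.8},
    {"offset": [-68,4,66],"dr": [0,0.24,0],"fingers": 0.8}
  ]
}}

```text
clock: 16.9
tcp_pos: [0.5434, 0.273, 0.0971]
eef_rot: [179.8, -53.6, 179.5]
contact_force: [-0.6, 0.2, 1.4]
finger_gap: 0.331
gripper_force: 49.4
```

```bash
python3 - <<'E'
from h import *
print(tool()[:3,3],r.get_obs()["eef_rot"],r.get_obs()["contact_force"])
F=tool()@np.array([0,0,.111,1]); print("foot",F)
p,C=shot("side"); find(p,C,["dipper_a_mid"])
p,C=shot("scene"); find(p,C,["dipper_a_mid"])
E
```

```text
[0.54337448 0.27303903 0.09706622] [179.84999623 -53.6085965  179.49380872] [-0.56022388  0.15428507  1.35141145]
foot [0.45402775 0.27411902 0.03121036 1.        ]
dipper_a_mid place_of 0.49 [0.521 0.347 0.036] {}
dipper_a_mid place_of 0.29 [0.392 0.304 0.049] {}
dipper_a_mid place_of 0.88 [0.52  0.341 0.036] {}
```

Foot at the floor just inside the panel; release and back off.

Call:
{"api": "play_rows", "payload": {
  "motion": [
    {"offset": [0,0,0],"dr": [0,0,0],"fingers": -0.6},
    {"offset": [0,0,0],"dr": [0,0,0],"fingers": -0.6},
    {"offset": [0,0,0],"dr": [0,0,0],"fingers": -0.6},
    {"offset": [0,0,0],"dr": [0,0,0],"fingers": -0.6}
  ]
}}

```text
clock: 17.6
tcp_pos: [0.543, 0.2728, 0.096]
eef_rot: [179.9, -53.7, 179.4]
contact_force: [0.1, -0.3, -0.4]
finger_gap: 0.804
gripper_force: 0.0
```

Call:
{"api": "play_rows", "payload": {
  "motion": [
    {"offset": [25,0,-30],"dr": [0,0,0],"fingers": -0.6},
    {"offset": [55,0,-65],"dr": [0,-0.1,0],"fingers": -0.3},
    {"offset": [85,0,-100],"dr": [0,-0.25,0],"fingers": 0.5},
    {"offset": [110,0,-140],"dr": [0,-0.4,0],"fingers": 1}
  ]
}}

```text
clock: 18.1
tcp_pos: [0.5913, 0.272, 0.2693]
eef_rot: [179.9, -30.5, 179.4]
contact_force: [0.0, 0.7, 0.2]
finger_gap: 0.228
gripper_force: 0.0
```

```bash
python3 - <<'E'
from h import *
print(tool()[:3,3],r.get_obs()["eef_rot"],r.get_obs()["q"])
for c in("side","wrist","scene"):
    p,C=shot(c); find(p,C,["dipper_a_mid","drawer_front","drawer_knob"])
cv2.imwrite("pics/s6.png",cv2.resize(p["pixels"][100:350,150:450],(720,600)))
E
```

```text
[0.59133849 0.27201276 0.26925969] [179.89459917 -30.50448907 179.40588582] [-43.10378432  41.81444187  34.54574046  72.63415303 -28.1930634
 102.57126428  81.07856259]
dipper_a_mid place_of 0.67 [0.521 0.345 0.039] {}
drawer_front place_of 0.7 [0.44  0.308 0.023] {}
drawer_front place_of 0.68 [ 0.617  0.488 -0.002] {}
drawer_knob place_of 0.83 [0.395 0.307 0.047] {}
dipper_a_mid place_of 0.68 [0.521 0.339 0.035] {}
drawer_front place_of 0.94 [0.434 0.305 0.02 ] {}
drawer_front place_of 0.54 [ 0.569  0.141 -0.001] {}
drawer_knob place_of 0.58 [0.39  0.307 0.04 ] {}
dipper_a_mid place_of 0.92 [0.521 0.34  0.035] {}
drawer_front place_of 0.7 [0.52  0.339 0.032] {}
drawer_front place_of 0.59 [0.436 0.305 0.02 ] {}
drawer_knob place_of 0.59 [0.388 0.309 0.044] {}
```

View pics/s6.png

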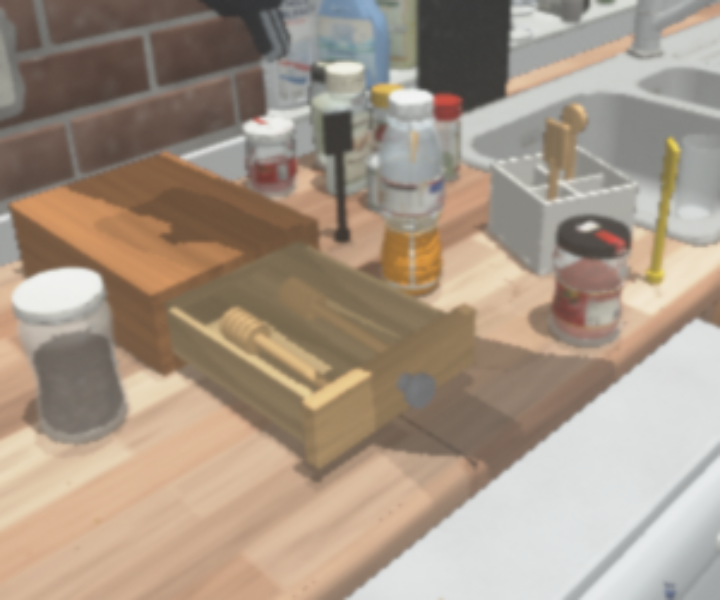

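```bash
python3 - <<'E'
from h import *
T0=tool()
for w in [(.5,.3,.28,180),(.42,.307,.26,180),(.355,.307,.22,180)]: print(w,rel(pose(*w),T0))
E
```

```text
(0.5, 0.3, 0.28, 180) (array([85., 27., 35.]), array([ 0.003, -0.539, -0.011]))
(0.42, 0.307, 0.26, 180) (array([143.,  33.,  93.]), array([ 0.003, -0.539, -0.011]))
(0.355, 0.307, 0.22, 180) (array([179.,  32., 161.]), array([ 0.003, -0.539, -0.011]))
```

Call:
{"api": "play_rows", "payload": {
  "motion": [
    {"offset": [30,10,5],"dr": [0,-0.18,0],"fingers": 1},
    {"offset": [60,20,20],"dr": [0,-0.36,-0.005],"fingers": 1},
    {"offset": [90,28,40],"dr": [0,-0.539,-0.011],"fingers": 1},
    {"offset": [130,33,80],"dr": [0,-0.539,-0.011],"fingers": 1},
    {"offset": [160,33,125],"dr": [0,-0.539,-0.011],"fingers": 1}
  ]
}}

```text
clock: 19.32
tcp_pos: [0.3872, 0.3081, 0.2419]
eef_rot: [179.7, 0.1, -179.9]
contact_force: [0.4, 0.4, -0.4]
finger_gap: 0.003
gripper_force: 0.0
```

```bash
python3 - <<'E'
from h import *
T0=tool(); print(T0[:3,3],r.get_obs()["eef_rot"],r.get_obs()["q"])
for w in [(.355,.307,.2,180),(.355,.307,.1,180),(.355,.307,.036,180)]: print(w,rel(pose(*w),T0))
E
```

```text
[0.38715945 0.30808029 0.2419446 ] [ 1.79656022e+02  1.09109353e-01 -1.79900271e+02] [-82.98671632   7.10212169  40.95293403 115.93463139  -5.66705933
  58.50204278  50.78998794]
(0.355, 0.307, 0.2, 180) (array([32., -1., 42.]), array([0.006, 0.002, 0.002]))
(0.355, 0.307, 0.1, 180) (array([ 32.,  -2., 142.]), array([0.006, 0.002, 0.002]))
(0.355, 0.307, 0.036, 180) (array([ 33.,  -2., 206.]), array([0.006, 0.002, 0.002]))
```

Call:
{"api": "play_rows", "payload": {
  "motion": [
    {"offset": [33,-1,20],"dr": [0,0,0],"fingers": 1},
    {"offset": [33,-1,70],"dr": [0,0,0],"fingers": 1},
    {"offset": [33,-1,120],"dr": [0,0,0],"fingers": 1},
    {"offset": [33,-1,170],"dr": [0,0,0],"fingers": 1},
    {"offset": [33,-1,206],"dr": [0,0,0],"fingers": 1}
  ]
}}

```text
clock: 19.95
tcp_pos: [0.3567, 0.3065, 0.034]
eef_rot: [179.9, 0.0, 180.0]
contact_force: [-0.4, 0.7, 0.5]
finger_gap: 0.003
gripper_force: 0.0
```

```bash
python3 - <<'E'
from h import *
T0=tool(); print(T0[:3,3],r.get_obs()["eef_rot"],r.get_obs()["q"],r.get_obs()["contact_force"])
for c in("side","scene"):
    p,C=shot(c); find(p,C,["dipper_a_mid","drawer_front","drawer_knob"])
E
```

```text
[0.35670038 0.30649973 0.03399087] [1.79878818e+02 4.93820233e-02 1.79956982e+02] [-73.89556397  25.55854922  30.71853523 128.05188416 -24.75082045
  31.89668123  65.60339602] [-0.36513222  0.6545064   0.52825139]
dipper_a_mid place_of 0.5 [0.52  0.346 0.04 ] {}
drawer_front place_of 0.66 [0.438 0.311 0.027] {}
drawer_knob place_of 0.9 [0.393 0.308 0.047] {}
dipper_a_mid place_of 0.93 [0.523 0.341 0.037] {}
drawer_front place_of 0.65 [0.433 0.308 0.022] {}
drawer_knob place_of 0.63 [0.39  0.082 0.003] {}
drawer_knob place_of 0.59 [0.388 0.308 0.047] {}
drawer_knob place_of 0.41 [0.499 0.002 0.075] {}
```

Call:
{"api": "play_rows", "payload": {
  "motion": [
    {"offset": [-15,0,0],"dr": [0,0,0],"fingers": 1},
    {"offset": [-30,0,0],"dr": [0,0,0],"fingers": 1},
    {"offset": [-45,0,0],"dr": [0,0,0],"fingers": 1},
    {"offset": [-60,0,0],"dr": [0,0,0],"fingers": 1},
    {"offset": [-75,0,0],"dr": [0,0,0],"fingers": 1}
  ]
}}

```text
clock: 20.98
tcp_pos: [0.4331, 0.3072, 0.0361]
eef_rot: [179.8, 0.1, 180.0]
contact_force: [-4.6, 3.0, 1.9]
finger_gap: 0.0
gripper_force: 2.2
```

Call:
{"api": "play_rows", "payload": {
  "motion": [
    {"offset": [-15,0,0],"dr": [0,0,0],"fingers": 1},
    {"offset": [-30,0,0],"dr": [0,0,0],"fingers": 1},
    {"offset": [-45,0,0],"dr": [0,0,0],"fingers": 1},
    {"offset": [-60,0,0],"dr": [0,0,0],"fingers": 1},
    {"offset": [-75,0,0],"dr": [0,0,0],"fingers": 1}
  ]
}}

```text
clock: 21.6
tcp_pos: [0.5079, 0.3071, 0.036]
eef_rot: [179.8, 0.0, 180.0]
contact_force: [-4.3, 3.0, 0.9]
finger_gap: 0.002
gripper_force: 2.2
```

```bash
python3 - <<'E'
from h import *
T0=tool(); print(T0[:3,3],r.get_obs()["eef_rot"],r.get_obs()["contact_force"])
for c in("side","scene"):
    p,C=shot(c); find(p,C,["dipper_a_mid","drawer_front","drawer_knob"])
cv2.imwrite("pics/s7.png",p["pixels"])
E
```

```text
[0.50786947 0.30711987 0.03601238] [1.79779455e+02 4.14231368e-02 1.79974929e+02] [-4.26784343  3.02842628  0.93501166]
drawer_front place_of 0.85 [0.563 0.314 0.025] {}
drawer_knob place_of 0.56 [0.522 0.31  0.046] {}
drawer_knob place_of 0.47 [ 0.392  0.087 -0.003] {}
drawer_front place_of 0.92 [0.564 0.308 0.022] {}
drawer_knob place_of 0.77 [0.517 0.311 0.044] {}
```

Call:
{"api": "play_rows", "payload": {
  "motion": [
    {"offset": [-12,0,0],"dr": [0,0,0],"fingers": 1},
    {"offset": [-24,0,0],"dr": [0,0,0],"fingers": 1},
    {"offset": [-34,0,0],"dr": [0,0,0],"fingers": 1},
    {"offset": [-40,0,0],"dr": [0,0,0],"fingers": 1}
  ]
}}

```text
clock: 22.5
tcp_pos: [0.5477, 0.3073, 0.0363]
eef_rot: [179.8, 0.1, 180.0]
contact_force: [-4.5, 3.2, 0.3]
finger_gap: -0.0
gripper_force: 2.1
```

Call:
{"api": "play_rows", "payload": {
  "motion": [
    {"offset": [-3,0,0],"dr": [0,0,0],"fingers": 1},
    {"offset": [-5,0,0],"dr": [0,0,0],"fingers": 1},
    {"offset": [-7,0,0],"dr": [0,0,0],"fingers": 1},
    {"offset": [-8,0,0],"dr": [0,0,0],"fingers": 1}
  ]
}}

```text
clock: 23.0
tcp_pos: [0.5549, 0.3072, 0.0363]
eef_rot: [179.8, 0.1, 180.0]
contact_force: [-4.8, 2.9, -0.7]
finger_gap: 0.002
gripper_force: 2.0
```

```bash
python3 - <<'E'
from h import *
T0=tool(); print(T0[:3,3],r.get_obs()["eef_rot"],r.get_obs()["contact_force"])
for c in("side","scene"):
    p,C=shot(c); find(p,C,["dipper_a_mid","drawer_front","drawer_knob"])
E
```

```text
[0.55491086 0.30724357 0.03633925] [1.79770008e+02 7.43612925e-02 1.79980737e+02] [-4.75596855  2.92673753 -0.67464569]
dipper_a_mid place_of 0.58 [ 0.615  0.486 -0.003] {}
dipper_a_mid place_of 0.4 [0.697 0.345 0.034] {}
drawer_front place_of 0.78 [0.607 0.307 0.021] {}
drawer_front place_of 0.62 [ 0.526 -0.078  0.083] {}
drawer_knob place_of 0.94 [0.558 0.311 0.043] {}
```

Call:
{"api": "play_rows", "payload": {
  "motion": [
    {"offset": [-2,0,0],"dr": [0,0,0],"fingers": 1},
    {"offset": [-4,0,0],"dr": [0,0,0],"fingers": 1},
    {"offset": [-5,0,0],"dr": [0,0,0],"fingers": 1},
    {"offset": [-6,0,0],"dr": [0,0,0],"fingers": 1}
  ]
}}

```text
clock: 23.9
tcp_pos: [0.5612, 0.3072, 0.0364]
eef_rot: [179.8, 0.1, 180.0]
contact_force: [-3.3, 2.7, 0.0]
finger_gap: -0.003
gripper_force: 2.0
```

Call:
{"api": "play_rows", "payload": {
  "motion": [
    {"offset": [-1,0,0],"dr": [0,0,0],"fingers": 1},
    {"offset": [-2,0,0],"dr": [0,0,0],"fingers": 1},
    {"offset": [-3,0,0],"dr": [0,0,0],"fingers": 1}
  ]
}}

```text
clock: 24.28
tcp_pos: [0.5641, 0.3072, 0.0364]
eef_rot: [179.8, 0.1, 180.0]
contact_force: [-4.3, 3.0, 0.9]
finger_gap: -0.003
gripper_force: 2.0
```

Call:
{"api": "play_rows", "payload": {
  "motion": [
    {"offset": [-1,0,0],"dr": [0,0,0],"fingers": 1},
    {"offset": [-2,0,0],"dr": [0,0,0],"fingers": 1},
    {"offset": [-3,0,0],"dr": [0,0,0],"fingers": 1}
  ]
}}

```text
clock: 24.65
tcp_pos: [0.5671, 0.3072, 0.0364]
eef_rot: [179.8, 0.1, 180.0]
contact_force: [-3.9, 3.6, 1.2]
finger_gap: 0.0
gripper_force: 2.0
```

Call:
{"api": "play_rows", "payload": {
  "motion": [
    {"offset": [-1,0,0],"dr": [0,0,0],"fingers": 1},
    {"offset": [-2,0,0],"dr": [0,0,0],"fingers": 1},
    {"offset": [-3,0,0],"dr": [0,0,0],"fingers": 1}
  ]
}}

```text
clock: 25.02
tcp_pos: [0.5685, 0.3073, 0.0363]
eef_rot: [179.8, -0.1, -180.0]
contact_force: [-19.7, 0.9, 12.6]
finger_gap: -0.0
gripper_force: 9.4
```

Call:
{"api": "play_rows", "payload": {
  "motion": [
    {"offset": [15,0,0],"dr": [0,0,0],"fingers": 1},
    {"offset": [45,0,0],"dr": [0,0,0],"fingers": 1},
    {"offset": [70,0,-40],"dr": [0,0,0],"fingers": 1},
    {"offset": [75,0,-95],"dr": [0,0,0],"fingers": 1},
    {"offset": [75,0,-150],"dr": [0,0,0],"fingers": 1}
  ]
}}

```text
clock: 25.65
tcp_pos: [0.4943, 0.306, 0.1878]
eef_rot: [179.8, 0.1, 180.0]
contact_force: [-0.6, 1.3, -0.0]
finger_gap: 0.002
gripper_force: 0.0
```

```bash
python3 - <<'E'
from h import *
print(tool()[:3,3])
ims=[]
for c in("side","wrist","scene"):
    p,C=shot(c); print(c); find(p,C,["drawer_front","drawer_knob","caddy","drink_bottle","coffee_jar","chilli_jar","spoon_mid","spatula_mid"],k=2,pm=.4); ims.append(p["pixels"])
cv2.imwrite("pics/end.png",np.hstack([cv2.resize(ims[2][120:320,120:420],(400,267)),cv2.resize(ims[0][120:320,200:500],(400,267))]))
E
```

```text
[0.49433367 0.30598139 0.187824  ]
side
caddy place_of 0.81 [ 0.514 -0.04  -0.003] {}
drink_bottle place_of 0.9 [0.573 0.142 0.001] {}
coffee_jar place_of 0.87 [ 0.613  0.488 -0.004] {}
chilli_jar place_of 0.63 [ 0.391  0.089 -0.004] {}
spoon_mid place_of 0.65 [ 0.53  -0.074  0.078] {}
spatula_mid place_of 0.88 [ 0.385 -0.038  0.073] {}
spatula_mid place_of 0.6 [ 0.493 -0.006  0.073] {}
wrist
caddy place_of 0.77 [ 0.511 -0.042  0.002] {}
drink_bottle place_of 0.75 [ 0.568  0.14  -0.004] {}
coffee_jar place_of 0.87 [0.62  0.481 0.003] {}
chilli_jar place_of 0.97 [ 0.389  0.083 -0.004] {}
spatula_mid place_of 0.93 [ 0.39  -0.037  0.076] {}
spatula_mid place_of 0.66 [ 0.501 -0.001  0.077] {}
scene
drawer_front place_of 0.85 [0.62  0.31  0.022] {}
drawer_knob place_of 0.61 [0.576 0.312 0.044] {}
caddy place_of 0.65 [ 0.51  -0.038  0.002] {}
drink_bottle place_of 0.82 [ 0.565  0.135 -0.001] {}
drink_bottle place_of 0.66 [0.574 0.315 0.044] {}
coffee_jar place_of 0.91 [ 0.615  0.486 -0.002] {}
chilli_jar place_of 0.88 [0.39  0.084 0.001] {}
spoon_mid place_of 0.59 [ 0.53  -0.075  0.086] {}
spatula_mid place_of 0.91 [ 0.39  -0.042  0.076] {}
spatula_mid place_of 0.83 [ 0.502 -0.003  0.08 ] {}
```

View pics/end.png

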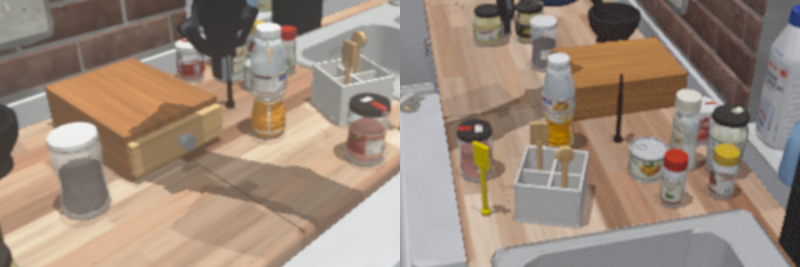

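```bash
python3 -c "
from cell import r
print(r.hand_in())"
```

```text
the job is handed in; nothing more can be done
None
```

I laid both dippers in the open drawer, pushed it shut to its stop and handed the job in at about 26 s; `hand_in()` returned no verdict. In the last camera check the spoon and spatula stood in the caddy and the caddy, bottle and jars had not moved. I viewed 11 pictures, one over the limit of 10.

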